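Draw the sagging bolt and hold the stock cage gate ajar

ROBOT

A 7-joint arm with a two-finger parallel gripper is mounted at the origin on the work surface. World frame = base frame: x ahead of the robot, y to its left, z up, the work surface at z = 0. Lengths are in m, angles in rad, forces in N, time in s.
With the tool pointing down it reaches from about 0.425 to 0.875 m from the base axis. Payload 4.7 kg.
Tool frame: the origin (TCP) lies midway between the tips of the shut fingers; the grasp point (between the pads) lies 19 mm behind it (env.grip_point_offset is the z of the grasp point in the tool frame, in m); z points along the fingers, y is the direction in which the jaws open and shut (so a half turn about z gives the same grasp; the last joint's range is limited). The gripper opens to 85 mm and grips with 20 to 120 N. Pads are 22 mm wide; open, the fingers measure 114 mm over their backs; the gripper's body (76 mm by 85 mm) begins 54 mm behind the grasp point. The pads swing forward as they close: fully open they stand 13 mm farther back than shut.
Start: joints at [-1.105, 0.321, -0.07, 1.45, 0.023, 1.371, -0.057], TCP at [0.284, 0.585, 0.231] pointing down, gripper open.
Joint ranges: [-2.86, 2.86], [-0.3, 2.09], [-1.38, 1.24], [0.06, 2.45], [-1.56, 4.7], [0.09, 2.05], [-2.69, 2.69]. Speed limits (rad/s): [2.57, 2.57, 3.14, 3.14, 3.14, 3.14, 3.14].

INTERFACE

Orientations are given as a unit quaternion [x, y, z, w].
In Python, from cell import env, fingers, optics gives the robot as it stands. Calls block until the motion is done:
- env.goto(position, orientation): joint-space move of the TCP to a pose.
- env.movel(position, orientation=None, speed=0.15): straight line of the TCP; orientation=None keeps the orientation; speed is the mean speed in m/s.
- env.move_joints(angles): joint-space move.
- fingers.set_gripper(opening, newtons=None): finger opening in m; newtons is the grip in N (None keeps the last); returns when the fingers have stopped.
- env.hold(seconds).
- env.inverse_kinematics(position, orientation): joint angles nearest the present ones, or None.
- optics.snapshot(name): name is "side" or "top" or "wrist"; returns a dict with "img" (420x560x3 uint8, blue, green, red), "K" (3x3 intrinsics, pixels), "position" and "orientation" of the camera in the world. Camera axes: x right, y up, looking along -z (the intrinsics and any distortion apply to the point x, -y, -z); pixel columns grow to the right and rows downward; lengths in m; the calibration is good to about 2 mm. The wrist camera is an equidistant fisheye: a pixel r from the principal point sees the ray r / f radians off the axis. A picture is of the moment at which its call begins. There is no depth.
A pose or a line that the arm cannot do raises env.IKError and nothing moves.
- env.sign_off(): hands the job in, once; it reports no verdict.
Readings, each from a call of its own:
- env.read_t(): time.
- env.read_q(): joint angles.
- env.read_qvel(): joint speeds.
- env.read_effort(): joint torques, N m.
- env.read_tcp_pos(): TCP position.
- env.read_eef_rot(): TCP orientation.
- env.read_force(): force on the tool from outside, world axes, zero at the start.
- env.read_torque(): the same for the moment, N m.
- env.read_width(): finger opening in m.
Only numpy, scipy, OpenCV 4.12 (cv2) and the standard library are available. Lean on these libraries where they do the work, as an engineer would, in place of code of your own. Each camera call takes 0.05 s, during which the arm holds its last target. There are 200 camera calls.

TASK

Your workmate needs a finished duct frame out of the stock cage. The gate's barrel bolt hangs down on one rivet and its turned-down nose is caught behind the bent-up lip of the keeper: lift the bolt by its knob so the nose rides over the lip as you draw it fully back (do not wrench it against the keeper), then swing the self-closing gate towards you to about 12 cm open at its free edge and stay there holding it, bolt still drawn. Finish while holding the gate open, and leave the tools and parts lying around where they are.

Things in the scene. Friction and masses are not known exactly. Their poses are not given: they have to be found in the camera images.
- cage: fixed mesh stock cage on the bench, blue 20 mm square-tube frame, 240 deep (x) x 340 wide (y) x 165 mm high, wire mesh on the sides, back and top, two finished duct frames inside. Origin: centre of its underside, on the bench. Its -x axis points out of the gate side (roughly to the robot), +y from the latch post towards the hinge post, z up. The front face of the closed gate and of the posts lies at x = -130 mm in this frame
- gate (a joint): opening angle of the cage's front gate, rad: 0 shut, grows as the free edge swings out of the cage towards the cage's -x, to 1.2. The gate (292 mm wide, 143 mm high at its top rail, 20 mm thick) turns about a vertical hinge line at its +y end. A spring always pulls it shut (about 0.55 N m at 0, 0.95 N m at 0.45 rad). 0.42 rad is 12 cm open at the free edge
- hinge (a point): point on the gate's vertical hinge line, at the +y end of the gate's front face, 140 mm above the bench; axes as the cage's; does not move with the gate
- stile_top (a point): centre of the top end of the gate's free (latch) stile, 25 mm wide and 20 mm thick, 280 mm from the hinge line, 143 mm above the bench; moves with the gate
- barrel (a joint): tilt of the whole barrel bolt about the rivet it hangs on (axis across the gate face), rad: 0 hanging (nose end sagging 0.12 rad below level), 0.12 level, 0.14 the upper stop of its torn rivet slot. Its own weight (2 to 4 N felt at the knob) keeps it down. The rivet lies on the gate face 119 mm from the hinge line and 112 mm above the bench. The nose clears the lip from about 0.08
- bolt (a joint): how far the bolt is drawn back along its barrel towards the hinge (+y of the cage, while the gate is shut), m: 0 fully shot, 0.045 fully drawn; slides with about 1.5 N and stays where it is left. Hanging down, it can be drawn only to about 0.005 before the nose catches on the lip; from 0.030 it is clear of the keeper and the gate is free
- knob (a point): centre of the bolt's handle knob, a dark steel ball of 26 mm diameter on a 10 mm cranked steel stalk below it, free on all sides and above; it stands 38 mm out from the gate face, 62 mm above the rod's axis, 118 mm from the rivet along the rod when shot (so raising it 14 mm brings the bolt level), about 160 mm above the bench while hanging. Moves with the bolt, axes turned with it; y is the rod's axis, pointing back towards the hinge
- nose (a point): lower end of the bolt's turned-down nose, a 10 mm pin reaching 20 mm below the axis of the 12 mm rod, 20 mm out from the gate face
- lip (a point): middle of the top edge of the keeper's bent-up lip (27 mm long in the cage's x, 3 mm thick), on the gate side of the keeper, 82 mm above the bench. The keeper is a folded strip on the front of the latch post (30 mm wide, -y side of the gate), open at the top, with a front wall that stops the nose from swinging out
- frame_out: bystander: loose open rectangular duct frame of galvanised sheet, 120 x 100 x 100 mm high, beside the cage at the hinge side; origin under its centre
- hammer: bystander: loose tinner's hammer, wooden handle, 245 mm long, 100 mm across the head, 24 mm thick, lying in front of the hinge side; origin under the handle
- seaming_pliers: bystander: loose seaming pliers with green grips, 190 x 75 x 12 mm, lying in front of the latch side; origin under the middle
- rivet_tin: bystander: loose tin of rivets, 76 mm diameter, 50 mm high, beside the latch post; origin under its centre
- collar: bystander: loose round duct collar, 100 mm diameter, 60 mm high, standing in front of the latch post, to the side of the gate; origin under its centre
- clips: bystander: three folded corner clips lying together, about 100 x 90 x 18 mm, in front of the gate beyond its swing; origin under the middle
- marker: bystander: loose marker pen, 135 mm long, 15 mm thick, lying in front of the gate beyond its swing; origin under the middle

How it is judged:
By the outcome, as a careful person would: the job done as asked, in the order asked, and still so for the second after the job is handed in, while the arm keeps its last pose, push and grip.
It also fails if it takes over 38 s, if anything falls off the work surface, if the arm or the gripper's body presses on something with over 40 N, if the wrist force passes 120 N, or if a joint passes its speed limit or range.

## Working session

There is one attempt and no reset: what is moved stays moved. The work goes in short steps, each a Python script; the robot and the scene stay as the last script left them, time stands still between calls to the robot, and variables do not carry over. Pictures are saved under pics/ and viewed, about 8 in all and at most 12, crops included, and the job is handed in when it is done.

```bash
ls; mkdir -p pics
python3 - <<'E'
from cell import env, fingers, optics
import cv2, pickle
for n in ("side","top"):
    s=optics.snapshot(n); cv2.imwrite(f"pics/{n}0.png",s["img"]); pickle.dump(s,open(f"pics/{n}0.pkl","wb"))
    print(n,s["K"],s["position"],s["orientation"])
print(env.read_t(),env.read_eef_rot(),env.grip_point_offset)
a=cv2.imread("pics/side0.png");b=cv2.imread("pics/top0.png")
E
```

```text
pics
side [[413.01284562   0.         280.65765642]
 [  0.         413.01284562 207.72345515]
 [  0.           0.           1.        ]] [ 0.06069803 -0.55126597  0.70472743] [ 0.41177907 -0.159053   -0.30030563  0.8455511 ]
top [[448.4979502    0.         275.48535023]
 [  0.         448.4979502  206.2556319 ]
 [  0.           0.           1.        ]] [0.42071684 0.04036114 1.36359848] [ 0.03332697 -0.05150425 -0.69929387  0.7121971 ]
0.1 [ 2.23965239e-01  9.74596771e-01 -8.29609799e-04 -1.30377528e-04] -0.0187
```

View pics/side0.png

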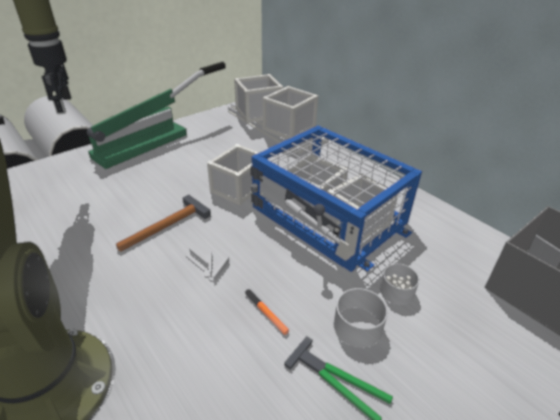

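View pics/top0.png

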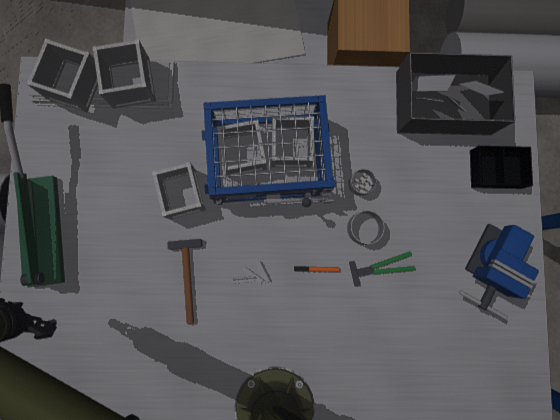

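The side view has the cage at about (335,195), with the bolt on its front face near (320,212). The top view has the cage at (268,147) and the knob at about (307,202). I'll enlarge both.

Run:
```python
import cv2,numpy as np
a=cv2.imread("pics/side0.png")[125:275,245:425];b=cv2.imread("pics/top0.png")[85:225,190:350]
a=cv2.resize(a,None,fx=4.4,fy=4,interpolation=cv2.INTER_CUBIC);a=cv2.resize(a,(720,600))
b=cv2.resize(b,(640,560),interpolation=cv2.INTER_CUBIC)
cv2.imwrite("pics/sc.png",a);cv2.imwrite("pics/tc.png",b)
```

```text
(no output)
```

View pics/sc.png

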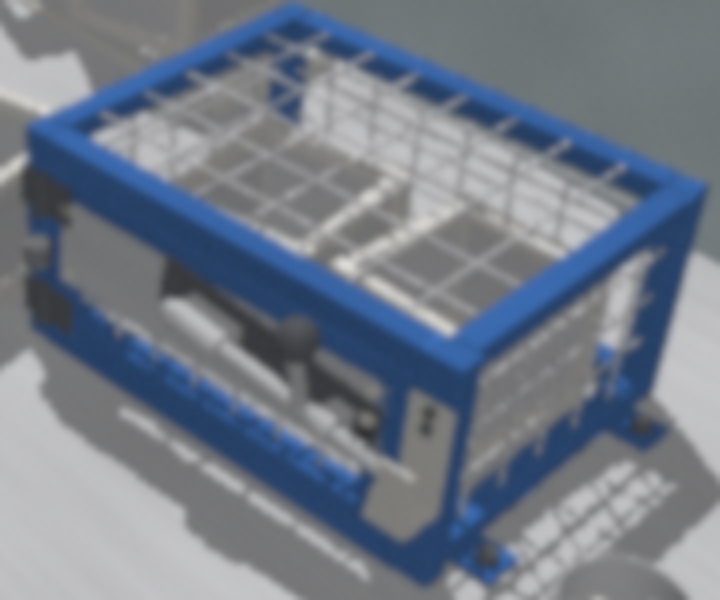

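View pics/tc.png

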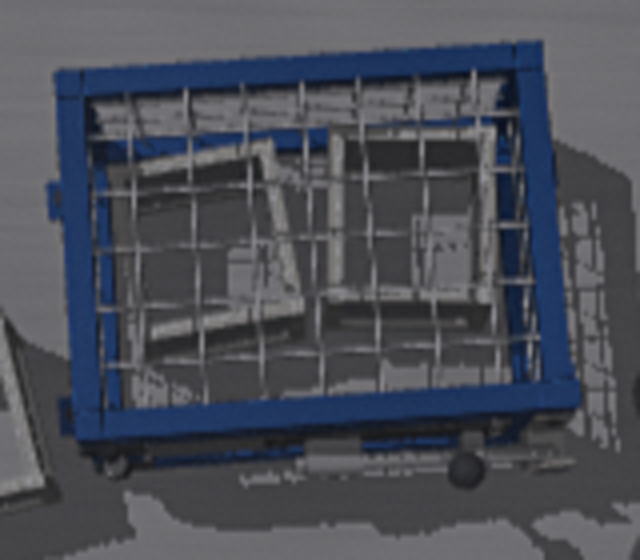

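The crops show the knob ball at side pixel (319,209) and top pixel (306,202). The cage's top-frame corners are clear in the top view. Next I'll compute the poses and check the reach.

```bash
cat > h.py <<'E'
import numpy as np, pickle
from scipy.spatial.transform import Rotation as R
def ray(s,px):
    k=s["K"]; d=np.array([(px[0]-k[0,2])/k[0,0],-(px[1]-k[1,2])/k[1,1],-1.])
    d=R.from_quat(s["orientation"]).apply(d); return np.array(s["position"]),d/np.linalg.norm(d)
def plane(s,px,z):
    p,d=ray(s,px); return p+d*(z-p[2])/d[2]
def tri(*rs):
    A=sum(np.eye(3)-np.outer(d,d) for p,d in rs); b=sum((np.eye(3)-np.outer(d,d))@p for p,d in rs)
    x=np.linalg.solve(A,b); return x,[np.linalg.norm(np.cross(x-p,d)) for p,d in rs]
E
python3 - <<'E'
from h import *
from cell import env
s=pickle.load(open("pics/side0.pkl","rb"));t=pickle.load(open("pics/top0.pkl","rb"))
tc=lambda u,v:((u+.5)/4-.5+190,(v+.5)/4-.5+85)
sc=lambda u,v:((u+.5)/4-.5+245,(v+.5)/4-.5+125)
C=np.array([plane(t,tc(*c),.165) for c in [(55,72),(542,42),(580,400),(78,440)]])
S=np.array([plane(s,sc(*c),.165) for c in [(295,5),(705,185),(465,355),(28,128)]])
for X in (C,S):
    print(X.round(4).tolist(),[round(np.linalg.norm(X[i]-X[i-1]),3) for i in range(4)],X.mean(0))
    v=X[0]-X[1]+X[3]-X[2]; w=X[0]-X[3]+X[1]-X[2]; print("yaw",np.arctan2(-v[0],v[1]),np.arctan2(w[1],w[0]))
k,r=tri(ray(s,sc(297,337)),ray(t,tc(466,468))); print("knob",k,r)
c=(C.mean(0)+S.mean(0))/2
for X in (C,S):
    v=X[0]-X[1]+X[3]-X[2]; a=np.arctan2(-v[0],v[1]); print("knob in cage",R.from_euler('z',-a).apply(k-X.mean(0)))
E
```

```text
[[0.8494, 0.2144, 0.165], [0.8799, -0.1223, 0.165], [0.628, -0.1491, 0.165], [0.5936, 0.1898, 0.165]] [np.float64(0.257), np.float64(0.338), np.float64(0.253), np.float64(0.341)] [0.73774254 0.0331848  0.165     ]
yaw 0.09586875016805738 0.1007790695115073
[[0.8513, 0.2113, 0.165], [0.8831, -0.1185, 0.165], [0.6386, -0.1399, 0.165], [0.5952, 0.1895, 0.165]] [np.float64(0.257), np.float64(0.331), np.float64(0.245), np.float64(0.332)] [0.74204093 0.03559065 0.165     ]
yaw 0.11340863176286244 0.08619344343970656
knob [ 0.58023435 -0.07216418  0.16361375] [np.float64(0.0002578691843073096), np.float64(0.00025786918430711355)]
knob in cage [-0.16686914 -0.08978824 -0.00138625]
knob in cage [-0.17296131 -0.08875168 -0.00138625]
```

The geometry agrees: the knob sits at about (-0.168, -0.089) in the cage frame, which puts the hinge at about y=+0.154, and the yaw is about 0.098. Now I'll approach and grasp the knob with the jaws along cage y.

```bash
cat >> h.py <<'E'
YAW=0.098; K0=np.array([0.5802,-0.0722,0.161])
RZ=lambda a:R.from_euler('z',a).as_matrix()
def quat(yaw): # tool down, jaws along yawed y
    c=RZ(yaw); return R.from_matrix(np.column_stack([-c[:,0],c[:,1],[0,0,-1]])).as_quat()
OFF=np.array([0,0,-0.021])   # TCP relative to knob centre
HINGE=K0+RZ(YAW)@np.array([.038,.2436,0])
def knob(tilt,draw,th):      # gate-frame knob model (x out = -)
    a=.12-tilt; r=.118-draw
    al=.119+r*np.cos(a)+.062*np.sin(a); up=.062*np.cos(a)-r*np.sin(a)
    al0=.119+.118*np.cos(.12)+.062*np.sin(.12); up0=.062*np.cos(.12)-.118*np.sin(.12)
    p=HINGE+RZ(YAW-th)@np.array([-.038,-al,0]); p[2]=K0[2]+up-up0
    return p
def rep(env,tag=""):
    print(tag,round(env.read_t(),2),np.round(env.read_tcp_pos(),4),"F",np.round(env.read_force(),1),"w",round(env.read_width(),4))
E
python3 - <<'E'
from h import *
from cell import env,fingers,optics
import cv2
q=quat(YAW); p=knob(0,0,0)+OFF
print(p,knob(.12,.045,.42))
fingers.set_gripper(.06,50)
env.goto(p+[0,0,.11],q); rep(env,"hover")
env.movel(p,q,.12); rep(env,"down")
a=optics.snapshot("side")["img"]; 
fingers.set_gripper(.0,50); rep(env,"grip")
b=optics.snapshot("side")["img"]
c=np.hstack([cv2.resize(i[110:270,250:400],None,fx=2.6,fy=2.6,interpolation=cv2.INTER_CUBIC) for i in (a,b)])
cv2.imwrite("pics/g1.png",c)
E
```

```text
[ 0.58019741 -0.0721737   0.14      ] [0.49737493 0.00384282 0.17557191]
hover 3.02 [ 0.5804 -0.0709  0.2499] F [ 0.7  0.4 -0.4] w 0.0599
down 4.09 [ 0.5809 -0.0723  0.1408] F [-0.   0.1 -0.2] w 0.0598
grip 4.57 [ 0.5806 -0.0723  0.1407] F [-0.6 -0.3  3.2] w 0.0236
```

View pics/g1.png

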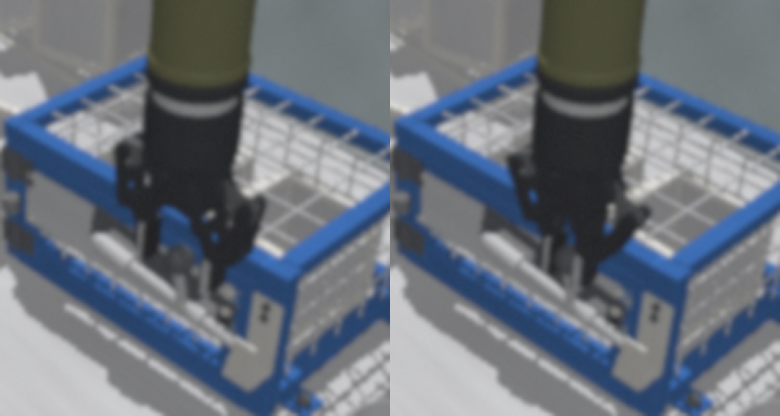

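Before closing, the ball sits between the pads (at about (183,258) in the left half), and after closing it is gripped. The width of 0.0236 is a little under the 26 mm ball, so I'll test the grip with a small lift.

Run:
```python
from h import *
from cell import env,fingers,optics
import cv2
q=quat(YAW)
for b in (.04,.08,.11):
    env.movel(knob(b,0,0)+OFF,q,.03); rep(env,f"tilt {b}")
im=optics.snapshot("side")["img"]
t=optics.snapshot("wrist")["img"]
cv2.imwrite("pics/l1.png",np.hstack([cv2.resize(im[140:260,260:390],(430,397),interpolation=cv2.INTER_CUBIC),cv2.resize(t,(370,397))]))
```

```text
tilt 0.04 4.94 [ 0.5797 -0.0701  0.144 ] F [ 2.5 -0.4 -7. ] w 0.0231
tilt 0.08 5.27 [ 0.5797 -0.0676  0.1499] F [ 0.9 -0.3 -5.6] w 0.0231
tilt 0.11 5.55 [ 0.5799 -0.0657  0.1542] F [ 1.  -0.4 -2.4] w 0.0233
```

View pics/l1.png

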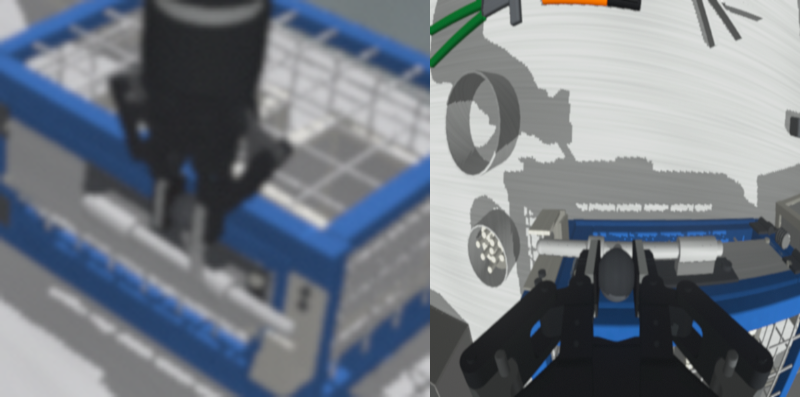

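The ball is held near the middle of the pads (wrist image (618,272)). The rod has lifted with it, and Fz shows its weight. Now I'll draw it in short steps, watching the force.

Run:
```python
from h import *
from cell import env,fingers,optics
import cv2
q=quat(YAW); c=RZ(YAW)
for d in (.006,.012,.02,.03,.038,.043,.045,.047):
    env.movel(knob(.113,d,0)+OFF,q,.05); rep(env,f"draw {d}")
    f=c.T@env.read_force()
    if abs(f[1])>12: print("stop",f); break
s=optics.snapshot("side");im=s["img"]
t=optics.snapshot("wrist")["img"]
cv2.imwrite("pics/d1.png",np.hstack([cv2.resize(im[140:260,260:390],(430,397),interpolation=cv2.INTER_CUBIC),cv2.resize(t,(370,397))]))
```

```text
draw 0.006 5.92 [ 0.5792 -0.0594  0.1541] F [ 1.1 -0.2 -1.2] w 0.023
draw 0.012 6.19 [ 0.5786 -0.0531  0.1539] F [ 3.4  0.4 -1.7] w 0.0231
draw 0.02 6.5 [ 0.5778 -0.0449  0.1539] F [ 2.5  1.3 -1.6] w 0.023
draw 0.03 6.85 [ 0.5768 -0.0349  0.154 ] F [ 2.5  1.1 -0.4] w 0.0234
draw 0.038 7.16 [ 0.5761 -0.0273  0.1541] F [2.7 0.9 0. ] w 0.0237
draw 0.043 7.41 [ 0.5757 -0.0245  0.1545] F [ 3.1 -2.7  2.9] w 0.0235
draw 0.045 7.66 [ 0.5755 -0.0242  0.1547] F [ 3.3 -6.6  2.4] w 0.0232
draw 0.047 7.91 [ 0.5754 -0.0239  0.155 ] F [ 2.  -7.9  5.4] w 0.0231
```

View pics/d1.png

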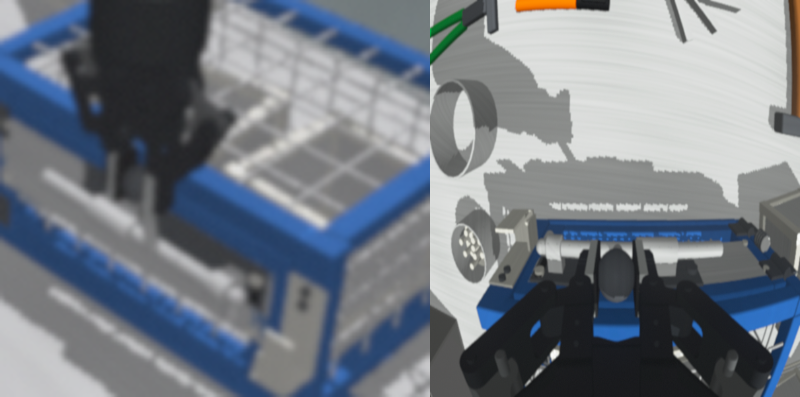

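The bolt has met its end stop: Fy built to -8 N over the last 0.6 mm. The image shows the rod end withdrawn from the keeper to the gate edge, about (235,290). Now I'll swing the gate open along the arc, with a slight bias towards the drawn stop.

Run:
```python
from h import *
from cell import env,fingers,optics
import cv2,pickle
d=.045
for th in np.linspace(.05,.40,8):
    env.movel(knob(.112,d,th)+OFF,quat(YAW-th),.06)
    f=RZ(YAW-th).T@env.read_force(); rep(env,f"th {th:.2f} d {d:.4f} floc {np.round(f,1)}")
    if np.linalg.norm(f)>30: print("stop"); break
    d+=np.clip((f[1]+5)*.0006,-.002,.002)
env.hold(.3); rep(env,"end")
for n in ("side","top"):
    s=optics.snapshot(n); pickle.dump(s,open(f"pics/{n}2.pkl","wb")); cv2.imwrite(f"pics/{n}2.png",s["img"])
a=pickle.load(open("pics/side2.pkl","rb"))["img"][120:300,230:430];b=pickle.load(open("pics/top2.pkl","rb"))["img"][85:265,180:380]
cv2.imwrite("pics/o1.png",np.hstack([cv2.resize(i,(400,360),interpolation=cv2.INTER_CUBIC) for i in (a,b)]))
```

```text
th 0.05 d 0.0450 floc [ 1.6 -7.   4.6] 8.32 [ 0.5655 -0.0229  0.1546] F [ 2.  -6.9  4.6] w 0.0234
th 0.10 d 0.0438 floc [ 1.9 -5.8  2.9] 8.62 [ 0.556  -0.0213  0.1544] F [ 1.9 -5.8  2.9] w 0.0237
th 0.15 d 0.0433 floc [ 3.4 -5.3  3.2] 8.94 [ 0.5464 -0.0191  0.1543] F [ 3.1 -5.5  3.2] w 0.0236
th 0.20 d 0.0431 floc [ 3.6 -5.5  3. ] 9.26 [ 0.537  -0.0163  0.1543] F [ 3.  -5.9  3. ] w 0.0237
th 0.25 d 0.0428 floc [ 3.8 -4.9  3.5] 9.57 [ 0.5277 -0.0131  0.1542] F [ 3.  -5.4  3.5] w 0.0234
th 0.30 d 0.0429 floc [ 4.1 -5.5  2.9] 9.89 [ 0.5186 -0.0094  0.1542] F [ 2.9 -6.2  2.9] w 0.0234
th 0.35 d 0.0426 floc [ 4.6 -3.   0.6] 10.21 [ 0.5095 -0.0054  0.1541] F [ 3.7 -4.1  0.6] w 0.0233
th 0.40 d 0.0438 floc [ 4.4 -5.1  2.6] 10.53 [ 0.5008 -0.0006  0.1542] F [ 2.7 -6.2  2.6] w 0.0234
end 10.82 [ 0.501  -0.0007  0.1542] F [ 1.6 -6.4  3.4] w 0.0233
```

View pics/o1.png

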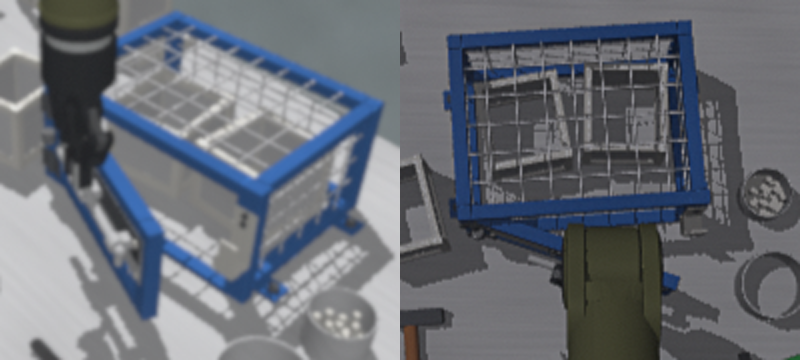

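The gate is open with the free stile's top at side-view pixel of about (305,238), and the spring load at the knob (4.5 N) matches. Next I'll measure the angle and trim it to 0.42.

Run:
```python
import cv2
im=cv2.imread("pics/side2.png")[215:285,270:340]
cv2.imwrite("pics/st.png",cv2.resize(im,(560,560),interpolation=cv2.INTER_CUBIC))
```

```text
(no output)
```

View pics/st.png

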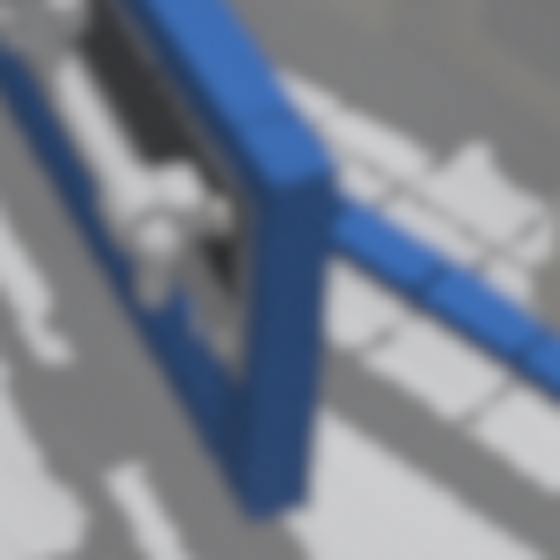

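The stile's front top corner is at crop (260,195), which is about (302,239), and its back corner is at about (330,170). The nose pin is visible, drawn in beside the stile.

Run:
```python
from h import *
from cell import env,fingers,optics
s=pickle.load(open("pics/side2.pkl","rb"))
u=lambda x,y:((x+.5)/8-.5+270,(y+.5)/8-.5+215)
f=plane(s,u(260,195),.143);b=plane(s,u(330,168),.143)
v=RZ(YAW).T@(f-HINGE); print("front corner in hinge frame",v,"theta",np.arctan2(-v[0],-v[1]),np.hypot(v[0],v[1]))
w=RZ(YAW).T@(b-f); print("thickness dir",w, "theta",np.arctan2(-w[1],w[0]))
t=env.read_tcp_pos(); k=RZ(YAW).T@(t-HINGE); r0=np.array([-.038,-np.hypot(*k[:2])])
print("theta from tcp",np.arctan2(-k[0],-k[1])-np.arctan2(.038,np.sqrt(k[0]**2+k[1]**2-.038**2)))
```

```text
front corner in hinge frame [-0.11729733 -0.26883456 -0.018     ] theta 0.41141783069344534 0.293309874357221
thickness dir [ 0.02063167 -0.00552644  0.        ] theta 0.2617180733000498
theta from tcp 0.3950722611780141
```

The image gives 0.411 and the TCP gives 0.395, with a radius of 293 mm against the expected 292. I'll trim slightly, hold to confirm it is steady, and hand in.

Run:
```python
from h import *
from cell import env,fingers,optics
import cv2
th=.417
env.movel(knob(.112,.0438,th)+OFF,quat(YAW-th),.04); rep(env,"trim")
env.hold(1.0); rep(env,"hold")
im=optics.snapshot("side")["img"]
cv2.imwrite("pics/f.png",cv2.resize(im[150:300,230:380],(600,600),interpolation=cv2.INTER_CUBIC))
f=RZ(YAW-th).T@env.read_force(); print(f)
```

```text
trim 11.18 [0.498  0.001  0.1542] F [ 2.3 -5.8  3.6] w 0.0232
hold 12.18 [0.498  0.001  0.1542] F [ 2.6 -6.5  2.7] w 0.0233
[ 4.38285208 -4.93506685  3.80951358]
```

View pics/f.png

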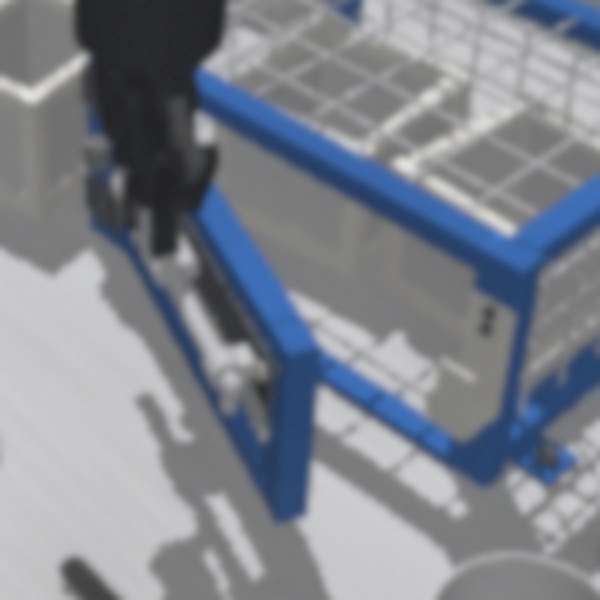

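The gate stands open and steady, its stile-top corner near crop (285,350). The bolt is drawn, the knob is still gripped and the forces are constant, so I'm handing in.

```bash
python3 -c "
from cell import env
env.sign_off(); print(env.read_t())"
```

```text
the job is handed in; nothing more can be done
the job is handed in; nothing more can be done
```

I lifted the bolt to about level by its knob, drew it back over the lip to its end stop, and swung the gate open. I handed in at about 12.2 s, still holding the knob.

**Gate opening:** just before the last trim, the image gave 0.411 rad and the arm position 0.395 rad. I then moved about 0.017 rad further, so it stands at about 0.41–0.43 rad, roughly 12 cm at the free edge. I did not measure the angle again after the trim.

**Final hold:** over 1 s the position was unchanged to 0.1 mm and the grip width stayed at 23 mm. The forces held steady: about 4.4 N from the gate spring and 5 N against the drawn stop. At none of the points I read did the wrist force exceed about 10 N.

**Checks that did not match:**
- **Draw length:** I measured about 41.5 mm of travel instead of the nominal 45 mm. The bolt was against a firm stop and its nose was clear of the keeper in the images, so I took it as fully drawn.
- **Knob width:** the fingers read 23 mm on the 26 mm knob, but the grip did not slip.
- **Stile-edge angle:** a rough estimate from the stile's short edge gave 0.26 rad; I judged that edge too short to be reliable and ignored it.

I steered clear of the loose tools and parts and saw none out of place in the pictures, but I did not measure their positions afterwards.

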